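Battery pack changeover at the charging station

TASK

Change over the charging station: slide its selector grip fully home to the load end (the two raised bars), then slide the clear guard fully open, lay the charged pack that is in the bay flat on the middle of the brown ceramic tile, and lay every waiting pack flat in a bay cell of its own, lengthwise like the one that was there. With all that done slide the guard fully shut, and only then slide the selector fully home to the charge end (the round dome). Leave the yellow calculator where it is.

Things in the scene. Friction and masses are not known exactly. Their poses are not given: they have to be found in the camera images.
- charger: fixed grey charging station, 310 (own x, away from the robot) x 280 mm; origin: centre of underside. Front deck x -155 to -80, 45 high. Bay, open on top: inside x -75 to 35, y -134 to 134, floor at z 12, walls up to 64, with ribs 4 thick, 8 high along x at y -60, 0, 60 making four cells. Rear deck x 35 to 155, 64 high. Guard rails, 7 wide, along the sides up to z 74.
- guard (a joint): slide of the clear guard panel (116 x 264 x 4 mm, its top 70 above the station's origin) along the station's own +x: 0 = fully shut over the bay, 0.115 m = fully open (over the rear deck). Slide friction about 2 N, stays where it is left.
- guard_grip (a point): centre of the top of the guard's upright handle: a dark steel fin 80 long (station's y), 14 thick (station's x), 30 high, standing on the panel near its front edge; top 100 above the station's origin.
- selector (a joint): slide of the selector grip along the station's own +y on the front deck: 0 = load end stop (right end seen from the robot, marked by two raised bars), 0.110 m = charge end stop (left end, marked by a raised round dome). Friction about 2 N, stays where it is left.
- selector_grip (a point): centre of the top of the selector grip: a black fin 30 (station's x) x 14 (station's y) mm, 26 high, on a thin foot 3 high; top 75 above the station's origin.
- tile: the brown ceramic tile coaster, 120 x 120 x 8 mm, fixed on the counter. Origin: centre of the underside.
- cell0 (a point): centre of the floor of bay cell 0 (cells 0 to 3 go from right to left seen from the robot); a free cell is at least 56 wide (station's y) and 110 long (station's x).
- cell1 (a point): centre of the floor of bay cell 1 (cells 0 to 3 go from right to left seen from the robot); a free cell is at least 56 wide (station's y) and 110 long (station's x).
- cell2 (a point): centre of the floor of bay cell 2 (cells 0 to 3 go from right to left seen from the robot); a free cell is at least 56 wide (station's y) and 110 long (station's x).
- cell3 (a point): centre of the floor of bay cell 3 (cells 0 to 3 go from right to left seen from the robot); a free cell is at least 56 wide (station's y) and 110 long (station's x).
- pack0: waiting pack, on the counter (two to four of the four are present): black battery pack, body 84 (own x) x 40 (own y) x 22 high, with a grey upright grip ridge along the middle of its top, 64 long (own x), 14 thick, 20 high, top 42 mm above the underside. Origin: centre of the underside, z up when it lies flat. 140 g. 
- pack1: waiting pack, on the counter (two to four of the four are present): black battery pack, body 84 (own x) x 40 (own y) x 22 high, with a grey upright grip ridge along the middle of its top, 64 long (own x), 14 thick, 20 high, top 42 mm above the underside. Origin: centre of the underside, z up when it lies flat. 140 g. 
- pack2: waiting pack, on the counter (two to four of the four are present): black battery pack, body 84 (own x) x 40 (own y) x 22 high, with a grey upright grip ridge along the middle of its top, 64 long (own x), 14 thick, 20 high, top 42 mm above the underside. Origin: centre of the underside, z up when it lies flat. 140 g. 
- pack3: waiting pack, on the counter (two to four of the four are present): black battery pack, body 84 (own x) x 40 (own y) x 22 high, with a grey upright grip ridge along the middle of its top, 64 long (own x), 14 thick, 20 high, top 42 mm above the underside. Origin: centre of the underside, z up when it lies flat. 140 g. 
- charged0: charged pack, in cell 0 of the bay at the start (just one of the four charged packs is present): black battery pack, body 84 (own x) x 40 (own y) x 22 high, with a grey upright grip ridge along the middle of its top, 64 long (own x), 14 thick, 20 high, top 42 mm above the underside. Origin: centre of the underside, z up when it lies flat. 140 g. 
- charged1: charged pack, in cell 1 of the bay at the start (just one of the four charged packs is present): black battery pack, body 84 (own x) x 40 (own y) x 22 high, with a grey upright grip ridge along the middle of its top, 64 long (own x), 14 thick, 20 high, top 42 mm above the underside. Origin: centre of the underside, z up when it lies flat. 140 g. 
- charged2: charged pack, in cell 2 of the bay at the start (just one of the four charged packs is present): black battery pack, body 84 (own x) x 40 (own y) x 22 high, with a grey upright grip ridge along the middle of its top, 64 long (own x), 14 thick, 20 high, top 42 mm above the underside. Origin: centre of the underside, z up when it lies flat. 140 g. 
- charged3: charged pack, in cell 3 of the bay at the start (just one of the four charged packs is present): black battery pack, body 84 (own x) x 40 (own y) x 22 high, with a grey upright grip ridge along the middle of its top, 64 long (own x), 14 thick, 20 high, top 42 mm above the underside. Origin: centre of the underside, z up when it lies flat. 140 g. 
- calculator: yellow calculator 135 x 78 x 26 mm lying on the counter; bystander. Origin: centre of the underside.
Mind the look-alikes: they are no part of the job. Leave any blue look-alike of the pack1 alone. Leave any red look-alike of the pack3 alone.

How it is judged:
By the outcome, as a careful person would: the job done as asked, in the order asked, and still so for the second after the job is handed in, with the robot touching nothing.
Of pack0, pack1, pack2, pack3 only 2 to 4 are there at a start; the rules pass over those that are not, and their reading is None.
Of charged0, charged1, charged2, charged3 only 1 to 1 are there at a start; the rules pass over those that are not, and their reading is None.
At some moment in a run one of pack0, pack1, pack2, pack3 may be knocked a few centimetres aside while the robot is not near it.
It also fails if it takes over 210 s, if anything falls off the work surface, if the arm or the gripper's body presses on something with over 40 N, if the wrist force passes 120 N, or if a joint passes its speed limit or range.

ROBOT

A 6-joint arm with a two-finger parallel gripper is mounted at the origin on the work surface. World frame = base frame: x ahead of the robot, y to its left, z up, the work surface at z = 0. Lengths are in m, angles in rad, forces in N, time in s.
With the tool pointing down it reaches from about 0.3 to 0.95 m from the base axis. Payload 3.1 kg.
Tool frame: the origin (TCP) lies between the finger pads; the fingertips stand 25 mm ahead of it and the grasp point (between the pads) lies 6 mm ahead of it; z points along the fingers, y is the line along which they close (so a half turn about z gives the same grasp; the last joint's range is limited). The gripper opens to 85 mm and grips with 20 to 120 N. Pads are 22 mm wide; open, the fingers measure 114 mm over their backs; the gripper's body (76 mm by 85 mm) begins 54 mm behind the grasp point. The pads swing forward as they close: fully open they stand 13 mm farther back than shut.
Start: joints at [1.083, 0.308, 1.634, -0, 1.2, -0.07], TCP at [0.254, 0.571, 0.219] pointing down, gripper open.
Joint ranges: [-3.06, 3.06], [-0.79, 1.96], [0.05, 2.63], [-1.19, 4.34], [0.05, 2.64], [-2.94, 2.94]. Speed limits (rad/s): [2.79, 2.79, 3.14, 3.14, 3.14, 3.14].

INTERFACE

Orientations are given as a unit quaternion [w, x, y, z].
In Python, from bench import env gives the robot as it stands. The module is installed in compiled form; this text tells all that it offers.
- The arm moves only by the shell command python3 -m crank 'ROWS' [OPENING] [FORCE]. ROWS is text: rows parted by semicolons, each of 6 numbers parted by spaces: the shift along the tool's x, y, z normalised to -1 to 1, where 1 is 30 mm, then the turn, a rotation vector about the tool's x, y, z normalised to -1 to 1, where 1 is 0.1 rad. In form: dx dy dz ax ay az; .... A call has 1 to 20 rows; each row shifts and turns the commanded pose from where the row before left it, along the tool's axes as they then stand; what a row does not reach is not made up. A row lasts 1/12 s, in which the tool goes at most 41.7 mm and 7.16 degrees, less where a joint would pass 70% of its speed; a pose out of reach is approached as far as the arm can. A call with a number of a shift or a turn outside -1 to 1 is refused whole. A call with a gripper value outside its range is refused whole. OPENING is the opening, from -1 (shut) to 1 (fully open), set as the call begins (- or left out, the last holds). The fingers move at their own pace and stop on an object; FORCE is the grip in N (left out, the last holds). Time passes only in rows, so rows that do not move let the fingers close. It gives the time, the measured TCP pose, the force, the opening and the grip force at its end, in the units of the state.
- env.sense(): the state, without advancing time (a new reading comes with each control period).
- env.get_image(name): name is "side" or "top" or "wrist"; returns a dict with "pixels" (384x512x3 uint8, blue, green, red), "z_map" (384x512 float32, m along the optical axis (not along the pixel's ray), 0 where there is no reading), "fx", "fy", "cx", "cy" (pixels), "position" and "rotation" of the camera in the world. Camera axes: x right, y up, looking along -z (the intrinsics and any distortion apply to the point x, -y, -z); pixel columns grow to the right and rows downward; lengths in m; the calibration is good to about 2 mm. A picture is of the moment at which its call begins.
- env.finish_job(): hands the job in; it is judged then, once.
The state is a dict: "time": time; "joint_pos": joint angles; "dq": joint speeds; "tau": joint torques, N m; "tcp_pos": TCP position; "tool_rot": TCP orientation; "contact_force": force on the tool from outside, world axes, zero at the start; "wrist_torque": the same for the moment, N m; "gripper_width": opening from 0.0 (shut) to 1.0 (fully open); "grip_force": force on a finger pad.
Only numpy, scipy, OpenCV 4.12 (cv2) and the standard library are available. Lean on these libraries where they do the work, as an engineer would, in place of code of your own. Each camera call takes 0.05 s, during which the arm holds its last target. There are 200 camera calls.

## Working session

There is one attempt and no reset: what is moved stays moved. The work goes in short steps, Python scripts to look and compute and a shell command to move; the robot and the scene stay as the last step left them, time stands still between calls to the robot, and variables do not carry over. Pictures are saved under pics/ and viewed, at most 14 in all, crops included, and the job is handed in when it is done.

```bash
mkdir -p pics; cat > h.py <<'E'
import numpy as np, cv2
from bench import env
from scipy.spatial.transform import Rotation as R
def rot(q): return R.from_quat([q[1],q[2],q[3],q[0]])
def shot(cam,fn=None):
    d=env.get_image(cam)
    if fn: cv2.imwrite('pics/'+fn,d['pixels'])
    Rm=np.array(d['rotation'])
    if Rm.shape!=(3,3): Rm=rot(Rm).as_matrix()
    z=d['z_map']; v,u=np.indices(z.shape)
    P=np.stack([(u-d['cx'])/d['fx']*z,-(v-d['cy'])/d['fy']*z,-z],-1)@Rm.T+np.array(d['position'])
    P[z==0]=np.nan
    return d,P,Rm
def ray(d,Rm,u,v,h):
    r=Rm@np.array([(u-d['cx'])/d['fx'],-(v-d['cy'])/d['fy'],-1]);c=np.array(d['position'])
    return c+r*(h-c[2])/r[2]
E
python3 - <<'E'
from h import *
np.set_printoptions(precision=4,suppress=True)
for c in ('top','side','wrist'):
    d,P,Rm=shot(c,c+'0.png'); print(c,d['fx'],d['fy'],d['cx'],d['cy'],d['position'],Rm.tolist(),[k for k in d])
print(env.sense())
E
```

```text
top 430.4232957975562 430.4232957975562 245.6726740468629 186.32732665343912 [ 0.3555 -0.0046  1.2131] [[-0.01841483060822996, 0.995422389999649, -0.09378251170158095], [-0.9995848472504618, -0.020407984312713012, -0.020338321552261125], [-0.022159132675745825, 0.09336905088774883, 0.9953849472316627]] ['pixels', 'z_map', 'fx', 'fy', 'cx', 'cy', 'position', 'rotation']
side 349.297768063959 349.297768063959 255.8556261810515 192.40672488192615 [-0.024  -0.4373  0.8015] [[0.694878637325107, 0.5162486083289521, -0.5006306560605563], [-0.7191015140589583, 0.5046873826063578, -0.4776857317484563], [0.006057381225968189, 0.6919378731044895, 0.7219316365808603]] ['pixels', 'z_map', 'fx', 'fy', 'cx', 'cy', 'position', 'rotation']
wrist 308.58895381920706 308.58895381920706 252.00007910341952 192.7503550896073 [0.1865 0.5995 0.3723] [[0.40522284566021044, -0.8765504511739423, -0.2597186013781068], [0.9142152206412179, 0.3878325935791171, 0.11745811894298804], [-0.0022306283803066873, -0.28503541166748747, 0.9585143913330542]] ['pixels', 'z_map', 'fx', 'fy', 'cx', 'cy', 'position', 'rotation']
{'time': 0.15, 'joint_pos': array([ 1.0833,  0.3088,  1.6349,  0.    ,  1.1997, -0.0697]), 'dq': array([ 0.0007, -0.0024, -0.0031, -0.0005, -0.0016,  0.0002]), 'tau': array([  0.0002, -41.5804, -27.7147,  -0.    ,   0.006 ,  -0.    ]), 'tcp_pos': array([0.2533, 0.5707, 0.218 ]), 'tool_rot': array([-0.0003,  0.2074,  0.9783, -0.0009]), 'contact_force': array([-0.1998, -0.6747,  1.3598]), 'wrist_torque': array([-0.0533,  0.027 , -0.0394]), 'grip_force': 0.0, 'gripper_width': 0.9969379522277372}
```

View pics/top0.png

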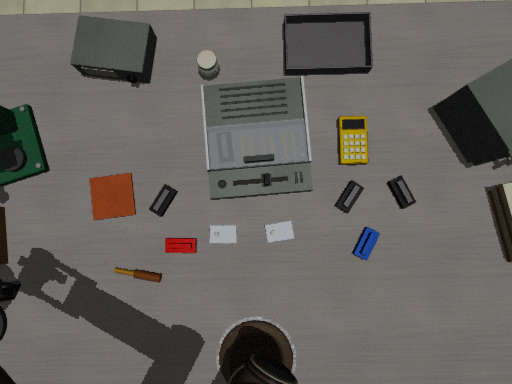

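View pics/side0.png

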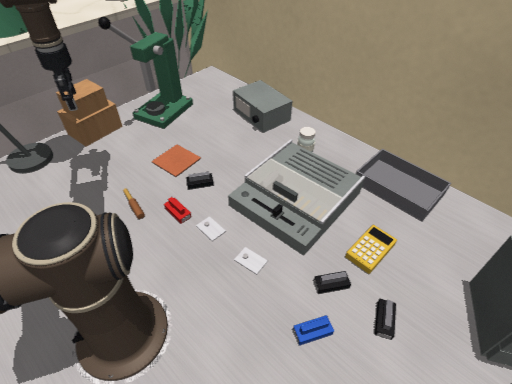

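Top view: the black packs are at (163,200), (349,196) and (401,192). The look-alikes are red at (181,245) and blue at (366,243), and the tile is at (112,196). The charger is at (258,138), with the selector grip at (267,180), dome (222,183), bars (299,177) and guard handle (258,158). The black packs fit the description; the red and blue ones are to be left. I'll confirm with an enlarged crop.

```bash
python3 - <<'E'
from h import *
np.set_printoptions(precision=4,suppress=True)
d,P,Rm=shot('top'); im=d['pixels']
a=cv2.resize(im[65:215,140:420],None,fx=2.8,fy=2.8,interpolation=cv2.INTER_CUBIC); cv2.imwrite('pics/crop1.png',a)
g=cv2.cvtColor(im,cv2.COLOR_BGR2HSV)
def blob(m,h0,h1,win,name):
    u0,u1,v0,v1=win
    w=np.zeros(m.shape,bool); w[v0:v1,u0:u1]=1
    m=m&w&(P[...,2]>h0)&(P[...,2]<h1)
    q=P[m]; (c,s,ang)=cv2.minAreaRect((q[:,:2]*1000).astype(np.float32))
    print(name,m.sum(),'c',np.array(c)/1000,'size',s,'ang',ang,'z',np.median(q[:,2]))
A=np.ones(g.shape[:2],bool)
for n,w in dict(A=(145,182,178,222),B=(328,370,172,218),C=(382,420,170,215)).items():
    blob(A,.01,.06,w,n+' body'); blob(A,.033,.06,w,n+' ridge')
blob(g[...,1]>120,0.002,.02,(85,140,168,225),'tile')
blob(A,.086,.12,(235,285,145,170),'guardgrip')
blob(A,.06,.09,(225,300,170,195),'selgrip')
blob(A,.03,.058,(200,320,160,205),'frontdeck')
blob(A,.058,.12,(195,320,70,175),'rest')
E
```

```text
A body 457 c [0.4344 0.2529] size (41.005855560302734, 84.67156982421875) ang 57.979679107666016 z 0.023657328020642687
A ridge 131 c [0.4347 0.2528] size (14.808133125305176, 63.02619934082031) ang 57.62198257446289 z 0.042172073240662744
B body 467 c [ 0.4342 -0.2656] size (40.90711212158203, 85.42253112792969) ang 54.89613723754883 z 0.02333239142904109
B ridge 134 c [ 0.4345 -0.266 ] size (14.500301361083984, 65.03312683105469) ang 54.9094352722168 z 0.04159483379805551
C body 476 c [ 0.4439 -0.4102] size (85.48298645019531, 42.02253723144531) ang 26.442262649536133 z 0.023523368973015435
C ridge 144 c [ 0.4441 -0.4101] size (63.73008346557617, 15.750593185424805) ang 25.62013053894043 z 0.041931852674253145
tile 1766 c [0.4498 0.3989] size (119.88985443115234, 120.65495300292969) ang 6.382936477661133 z 0.008465660828528843
guardgrip 182 c [ 0.5349 -0.0159] size (14.82191276550293, 79.14801025390625) ang 3.5527195930480957 z 0.09999458183499477
selgrip 61 c [ 0.4807 -0.0371] size (13.533026695251465, 28.716238021850586) ang 88.99342346191406 z 0.07480052406232329
frontdeck 2847 c [ 0.4932 -0.0193] size (102.1358413696289, 280.4078063964844) ang 3.0777111053466797 z 0.04563597589020185
rest 8835 c [ 0.6464 -0.009 ] size (306.7843322753906, 280.206298828125) ang 3.7928404808044434 z 0.0680504011534726
```

View pics/crop1.png

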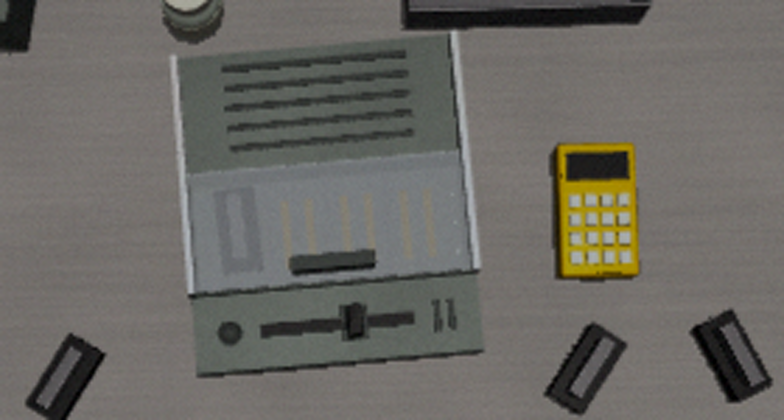

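The crop shows the charged pack in cell 3 (leftmost, about full-image (225,148)). Cells 0–2 are free for the three black packs. The selector is mid-slot at crop (354,320). Next I'll cross-check with the side camera, fit the station and write a planner.

```bash
cat >> h.py <<'E'
from scipy.optimize import least_squares
def rect(P,lo,hi,box):
    x0,x1,y0,y1=box
    m=(P[...,2]>lo)&(P[...,2]<hi)&(P[...,0]>x0)&(P[...,0]<x1)&(P[...,1]>y0)&(P[...,1]<y1)
    q=P[m]
    if len(q)<8: return None
    c,s,a=cv2.minAreaRect((q[:,:2]*1000).astype(np.float32))
    # long-axis direction, deg in (-90,90]
    L=a if s[0]>s[1] else a+90
    L=(L+89.99)%180-89.99
    return len(q),np.round(c,1),np.round(sorted(s),1),round(L,1),round(float(np.median(q[:,2]))*1000,1)
SY=np.radians(3.65)
def world(S,x,y):  # station-> world (m)
    c,s=np.cos(S[2]),np.sin(S[2]); return S[0]+c*x-s*y, S[1]+s*x+c*y
def plan(wps,cur=None):
    """waypoints (x,y,z,thetadeg of tool y); turn first then shift; units of rows"""
    if cur is None:
        s=env.sense(); p=np.array(s['tcp_pos']); Y=rot(s['tool_rot']).as_matrix()
        th=np.arctan2(Y[1,1],Y[0,1]); print('now',np.round(p,4),'th',round(np.degrees(th),2),'zaxis',np.round(Y[:,2],3))
    else: p=np.array(cur[:3]); th=np.radians(cur[3])
    for w in wps:
        t=np.radians(w[3]); d=(t-th+np.pi/2)%np.pi-np.pi/2
        t=th+d; v=np.array(w[:3])-p
        xt=np.array([-np.sin(t),np.cos(t)]);yt=np.array([np.cos(t),np.sin(t)])
        print('turn az tot %.2f | shift tot units %.3f %.3f %.3f'%(-d/.1,v[:2]@xt/.03,v[:2]@yt/.03,-v[2]/.03))
        p=np.array(w[:3]);th=t
E
python3 - <<'E'
from h import *
np.set_printoptions(precision=4,suppress=True)
for c in ('top','side'):
    d,P,Rm=shot(c); print(c)
    print(' station',rect(P,.03,.09,(.42,.86,-.2,.17)))
    print(' decks/rails high',rect(P,.0715,.08,(.52,.86,-.2,.17)))
    print(' guardgrip',rect(P,.09,.12,(.48,.60,-.1,.1)))
    print(' selgrip',rect(P,.066,.09,(.44,.515,-.15,.15)))
    for n,b in dict(A=(.37,.5,.19,.31),B=(.37,.5,-.33,-.20),C=(.38,.51,-.47,-.35)).items():
        print(' ',n,rect(P,.036,.06,b), rect(P,.01,.06,b))
    m=(P[...,2]>.003)&(P[...,2]<.015)&(P[...,1]>.3)&(P[...,1]<.5)&(P[...,0]>.35)&(P[...,0]<.55)
    print(' tile',rect(np.where(m[...,None],P,np.nan),.003,.015,(.35,.55,.3,.5)))
E
```

```text
top
 station (12230, array([647.5, -37. ]), array([346.2, 407.3]), 4.6, 65.7)
 decks/rails high (1844, array([683.2,  -4.9]), array([283., 328.]), 3.8, 73.1)
 guardgrip (174, array([534.6, -15.7]), array([14.7, 78.8]), -86.3, 100.0)
 selgrip (91, array([495.8,  37.9]), array([ 27.7, 170.5]), 78.9, 74.0)
  A (126, array([434.6, 252.6]), array([14.7, 63.1]), -31.9, 42.4) (455, array([434.5, 252.8]), array([41.6, 84.8]), -33.2, 23.7)
  B (127, array([ 434.4, -266.1]), array([14.4, 64.8]), -34.8, 42.1) (459, array([ 434.6, -265.8]), array([40.7, 85.7]), -34.6, 23.5)
  C (137, array([ 444.2, -410.5]), array([15.4, 63.6]), 27.0, 41.6) (476, array([ 443.9, -410.2]), array([40.9, 85.4]), 26.1, 23.6)
 tile (2264, array([450.3, 399.5]), array([199. , 199.7]), 89.2, 7.8)
side
 station (8305, array([647. , -38.5]), array([341.9, 414.9]), 4.2, 64.3)
 decks/rails high (782, array([679.7,  -6.9]), array([283.5, 328.5]), 3.8, 72.9)
 guardgrip (155, array([531.8, -18.5]), array([15.8, 78.9]), -85.1, 99.3)
 selgrip (106, array([504. ,  33.2]), array([ 41.2, 172.4]), 74.5, 71.6)
  A (87, array([432.5, 251.1]), array([19.6, 63.4]), -30.0, 41.8) (334, array([430.9, 249.5]), array([42.2, 83.8]), -31.0, 23.8)
  B (156, array([ 431.7, -267.9]), array([14.5, 64. ]), -34.9, 42.0) (562, array([ 431.1, -267.5]), array([41.5, 84.7]), -34.3, 23.4)
  C (185, array([ 441.1, -412.4]), array([14.6, 64. ]), 25.9, 42.1) (684, array([ 440. , -412.5]), array([40.2, 85.3]), 26.4, 23.1)
 tile (900, array([449.9, 401.2]), array([196. , 197.3]), 88.1, 8.1)
```

```bash
cat >> h.py <<'E'
def station(P,yaw=np.radians(3.75)):
    c,s=np.cos(yaw),np.sin(yaw)
    X=P[...,0]*c+P[...,1]*s; Y=-P[...,0]*s+P[...,1]*c; Z=P[...,2]
    ok=(X>.4)&(X<.86)&(Y>-.21)&(Y<.13)
    e=lambda m,A,k:np.nanpercentile(A[ok&m],k)*1000
    fd=(Z>.042)&(Z<.049)&(X<.56)
    rd=(Z>.060)&(Z<.068)&(X>.66)&(Y>-.14)&(Y<.08)
    ra=(Z>.0715)&(Z<.077)&(X>.58)&(X<.78)
    sg=(Z>.0695)&(Z<.08)&(X<.505)&(X>.45)
    gg=(Z>.095)&(Z<.105)
    print('front x',e(fd,X,[.3,1,99]),'deck y',e(fd,Y,[.5,99.5]),'rear x',e(rd,X,[1,99,99.7]),'rail y',e(ra,Y,[.5,99.5]))
    print('sel X',e(sg,X,[2,98]),'Y',e(sg,Y,[2,98]),'gg X',e(gg,X,[2,98]),'Y',e(gg,Y,[2,98]))
E
python3 - <<'E'
from h import *
np.set_printoptions(precision=1,suppress=True)
for c in ('top','side'):
    d,P,Rm=shot(c); print(c); station(P)
E
```

```text
top
front x [441.5 441.9 516.3] deck y [-189.8   87.7] rear x [660.9 750.8 752.1] rail y [-190.6   88.4]
sel X [464.  491.5] Y [-74.9 -61.4] gg X [525.8 539.4] Y [-89.5 -13.5]
side
front x [438.5 438.9 515.9] deck y [-192.4   85.9] rear x [661.1 794.2 805.8] rail y [-192.9   87.8]
sel X [461.1 489.8] Y [-76.8 -64. ] gg X [521.9 536.7] Y [-92.  -16.2]
```

```bash
cat >> h.py <<'E'
S=(0.5971,-0.0130,np.radians(3.75))
E
python3 - <<'E'
from h import *
x,y=world(S,-.1185,-.0173); print(x,y)
plan([(x,y,.2,93.75),(x,y,.08,93.75)])
E
```

```text
0.47998519173190696 -0.038013230185799794
now [0.2536 0.5711 0.2188] th 66.06 zaxis [-0. -0. -1.]
turn az tot -4.83 | shift tot units -6.203 -20.755 0.625
turn az tot -0.00 | shift tot units 0.000 0.000 4.000
```

```bash
python3 -m crank '0 0 0 0 0 -.966;0 0 0 0 0 -.966;0 0 0 0 0 -.966;0 0 0 0 0 -.966;0 0 0 0 0 -.966' -0.05 20
python3 -m crank '-.31 -.9 0 0 0 0;-.31 -.9 0 0 0 0;-.31 -.9 0 0 0 0;-.31 -.9 0 0 0 0;-.31 -.9 0 0 0 0;-.31 -.9 0 0 0 0;-.31 -.9 0 0 0 0;-.31 -.9 0 0 0 0;-.31 -.9 0 0 0 0;-.31 -.9 0 0 0 0;-.31 -.9 0 0 0 0;-.31 -.9 0 0 0 0;-.31 -.9 0 0 0 0;-.31 -.9 0 0 0 0;-.31 -.9 0 0 0 0;-.31 -.9 0 0 0 0;-.31 -.9 0 0 0 0;-.31 -.9 0 0 0 0;-.31 -.9 0 0 0 0;-.31 -.9 0 0 0 0'
python3 -m crank '0 -.9 0 0 0 0;0 -.9 0 0 0 0;0 -.9 0 0 0 0;0 -.05 .6 0 0 0;0 0 0 0 0 0;0 0 0 0 0 0;0 0 0 0 0 0'
python3 - <<'E'
from h import *
d,P,Rm=shot('wrist','w1.png')
plan([(.480,-.038,.08,93.75)])
E
```

```text
time: 0.82
tcp_pos: [0.2536, 0.5712, 0.219]
tool_rot: [0.0, -0.035, 0.999, 0.0]
contact_force: [0.4, 0.6, -0.2]
gripper_width: 0.477
grip_force: 0.0
time: 2.48
tcp_pos: [0.4749, 0.0431, 0.2193]
tool_rot: [0.0, -0.033, 0.999, 0.0]
contact_force: [-0.3, 0.3, 0.4]
gripper_width: 0.478
grip_force: 0.0
time: 3.07
tcp_pos: [0.4797, -0.0373, 0.2012]
tool_rot: [-0.0, -0.033, 0.999, 0.0]
contact_force: [-0.1, 0.6, 1.2]
gripper_width: 0.475
grip_force: 0.0
now [ 0.48   -0.0372  0.2015] th 93.79 zaxis [ 0.001  0.    -1.   ]
turn az tot 0.01 | shift tot units 0.002 -0.028 4.051
```

View pics/w1.png

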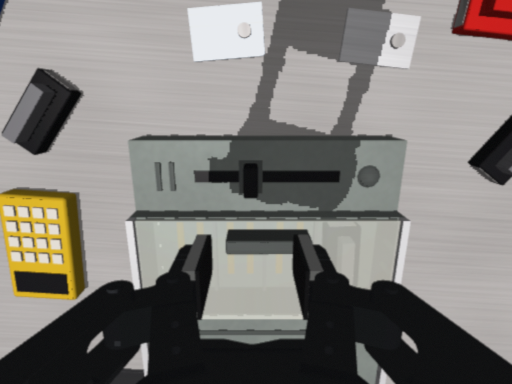

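The wrist view shows the selector at (250,178) left of centre, the bars at (165,177), the dome at (368,177) and the fingers at about (200,265) and (305,265). I'll use its depth as a third measurement of the selector, the station and the guard grip.

```bash
python3 - <<'E'
from h import *
np.set_printoptions(precision=1,suppress=True)
d,P,Rm=shot('wrist'); P[255:]=np.nan; station(P)
print('ctr rel expectations: X',595,'Y',-52); print(np.array(d['position']))
E
```

```text
front x [440.2 440.8 515.3] deck y [-192.1   85.2] rear x nan rail y nan
sel X [462.5 491.5] Y [-76.8 -64.4] gg X [524.3 537.9] Y [-92.  -32.6]
ctr rel expectations: X 595 Y -52
[ 0.4 -0.   0.4]
  return np.nanmean(a, axis, out=out, keepdims=keepdims)
```

```bash
python3 -m crank '0 -.06 .5 0 0 0;0 0 .6 0 0 0;0 0 .6 0 0 0;0 0 .6 0 0 0;0 0 .6 0 0 0;0 0 .6 0 0 0;0 0 .3 0 0 0;0 0 .25 0 0 0;0 0 0 0 0 0;0 0 0 0 0 0'
python3 -m crank '0 0 0 0 0 0;0 0 0 0 0 0;0 0 0 0 0 0;0 0 0 0 0 0;0 0 0 0 0 0;0 0 0 0 0 0;0 0 0 0 0 0' -1 20
python3 -m crank '0 -.2 0 0 0 0;0 -.2 0 0 0 0;0 -.2 0 0 0 0;0 -.2 0 0 0 0;0 -.1 0 0 0 0;0 0 0 0 0 0'
```

```text
time: 4.0
tcp_pos: [0.4803, -0.0394, 0.0799]
tool_rot: [0.0, -0.033, 0.999, -0.0]
contact_force: [-0.1, 0.3, 0.7]
gripper_width: 0.48
grip_force: 0.0
time: 4.58
tcp_pos: [0.4799, -0.0396, 0.0796]
tool_rot: [0.0, -0.033, 0.999, -0.0]
contact_force: [0.2, -0.1, -0.2]
gripper_width: -0.001
grip_force: 0.0
time: 5.08
tcp_pos: [0.4818, -0.0675, 0.0795]
tool_rot: [0.0, -0.032, 0.999, -0.0]
contact_force: [-0.2, 0.3, 0.2]
gripper_width: 0.002
grip_force: 0.0
```

```bash
python3 - <<'E'
from h import *
d,P,Rm=shot('wrist','w2.png')
np.set_printoptions(precision=1,suppress=True)
d,P,Rm=shot('side')
cv2.imwrite('pics/s2.png',cv2.resize(d['pixels'][120:270,180:380],None,fx=3.5,fy=3.5,interpolation=cv2.INTER_CUBIC))
E
```

```text
(no output)
```

View pics/s2.png

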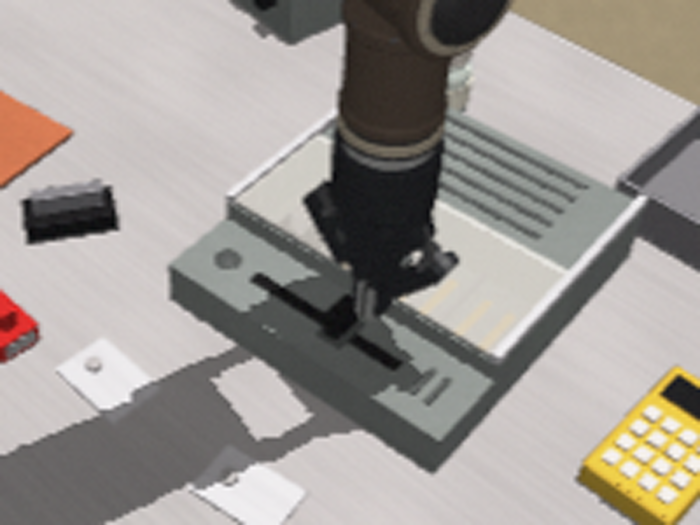

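The side crop shows the closed fingers at about (365,300), just beyond the selector fin at (345,315). The fin wasn't gripped, so I need to measure the tool against the reported TCP.

```bash
python3 - <<'E'
from h import *
np.set_printoptions(precision=1,suppress=True)
s=env.sense(); tcp=np.array(s['tcp_pos']); print(tcp*1000)
for c in ('side','wrist','top'):
    d,P,Rm=shot(c)
    def proj(p):
        q=Rm.T@(p-np.array(d['position'])); return np.array([d['cx']+d['fx']*q[0]/-q[2], d['cy']-d['fy']*q[1]/-q[2]])
    tip=tcp-[0,0,.02]
    print(c,'tip proj',proj(tip),'crop',(proj(tip)-[180,120])*3.5)
    m=(np.linalg.norm(P[...,:2]-tcp[:2],axis=-1)<.06)&(P[...,2]>.05)&(P[...,2]<.098)
    v,u=np.nonzero(m)
    for lo in range(48,98,6):
        k=m&(P[...,2]*1000>=lo)&(P[...,2]*1000<lo+6)&(np.abs(P[...,1]-tcp[1])<.03)
        q=P[k]*1000
        if len(q): print(lo,len(q),'x',q[:,0].min(),q[:,0].max(),'y',q[:,1].min(),q[:,1].max())
    if c=='top': station(P)
E
```

```text
[481.6 -66.8  79.4]
side tip proj [284.9 216.1] crop [367.3 336.3]
48 25 x 461.9143853612724 522.5449304392687 y -96.66776681913153 -36.83562791983791
54 29 x 465.16848970793063 521.6838065269854 y -95.79041303359121 -37.31036824980433
60 31 x 465.38351810358955 523.9956144917986 y -95.99237444300462 -44.25221330158124
66 71 x 463.77615938269105 540.7609404905096 y -96.08705123332295 -37.20009004221064
72 27 x 464.6738876348708 535.3766480805697 y -96.65647846208675 -36.93122939375543
78 1 x 482.1861521333857 482.1861521333857 y -43.11621058388282 -43.11621058388282
90 3 x 469.3414134494389 474.8514859773487 y -73.21829083609688 -67.41098546719748
96 1 x 528.7656260340366 528.7656260340366 y -56.08545326246189 -56.08545326246189
wrist tip proj [252.8 226.3] crop [254.8 372.1]
48 85 x 465.63415597976734 523.2183375825333 y -96.75309338647139 -37.14975811012506
54 156 x 465.4917067085564 523.538669114407 y -96.79548125470335 -36.84474387121717
60 115 x 465.5120376906004 522.9343992814707 y -96.7605161391887 -36.84319846627113
66 159 x 465.32164739987456 541.4192332139061 y -65.4535043866738 -36.88002408120616
72 845 x 465.32525769786594 495.4397726084815 y -47.09650893454527 -36.85097723901567
90 15 x 469.4664483292357 470.5924114135282 y -73.42586578286807 -61.2810580424255
96 53 x 469.2937110684748 475.21454585222534 y -79.39646128620772 -57.1903173621837
top tip proj [277.4 179.2] crop [340.9 207.3]
48 8 x 448.02261666497935 469.83014742273167 y -62.9775989202048 -41.39938673559072
54 1 x 466.86740532376933 466.86740532376933 y -38.5644043705152 -38.5644043705152
66 1 x 473.43486634016784 473.43486634016784 y -38.30423328048489 -38.30423328048489
72 5 x 467.5106871743251 470.4602300822702 y -43.45183984527564 -38.01047082909722
front x [441.5 441.9 516. ] deck y [-164.6   88.2] rear x [660.9 751.  793.2] rail y [-190.8   88.5]
sel X [463.9 470.2] Y [-73.3 -61.6] gg X [525.9 539.7] Y [-69.  -11.4]
```

View pics/w2.png

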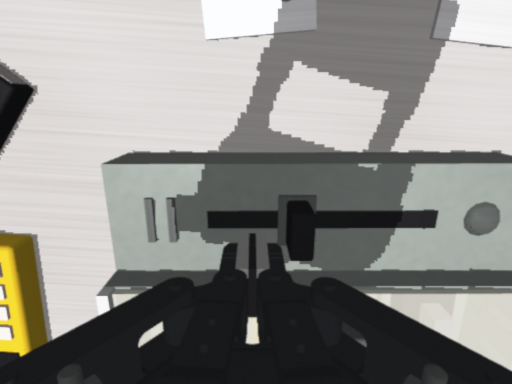

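The fingertips actually end near z≈0.088 with the TCP reading 0.079, so they closed above the fin. I'll go back, open, descend further in small steps and watch force and width.

```bash
python3 -m crank '0 0 -.5 0 0 0;0 .3 0 0 0 0;0 .3 0 0 0 0;0 .3 0 0 0 0;0 0 0 0 0 0;0 0 .5 0 0 0;0 0 .3 0 0 0;0 0 .3 0 0 0;0 0 0 0 0 0' -0.05
python3 -m crank '0 0 0 0 0 0;0 0 0 0 0 0;0 0 0 0 0 0;0 0 0 0 0 0;0 0 0 0 0 0' -1 20
python3 - <<'E'
from h import *
d,P,Rm=shot('side')
cv2.imwrite('pics/s3.png',cv2.resize(d['pixels'][150:230,230:330],None,fx=6,fy=6,interpolation=cv2.INTER_CUBIC))
E
```

```text
time: 6.08
tcp_pos: [0.4776, -0.0391, 0.0591]
tool_rot: [-0.003, -0.033, 0.999, 0.0]
contact_force: [-0.3, -0.6, 0.1]
gripper_width: 0.471
grip_force: 0.0
time: 6.5
tcp_pos: [0.48, -0.0397, 0.0617]
tool_rot: [0.0, -0.033, 0.999, -0.0]
contact_force: [-0.5, 0.8, -1.7]
gripper_width: 0.146
grip_force: 19.5
```

View pics/s3.png

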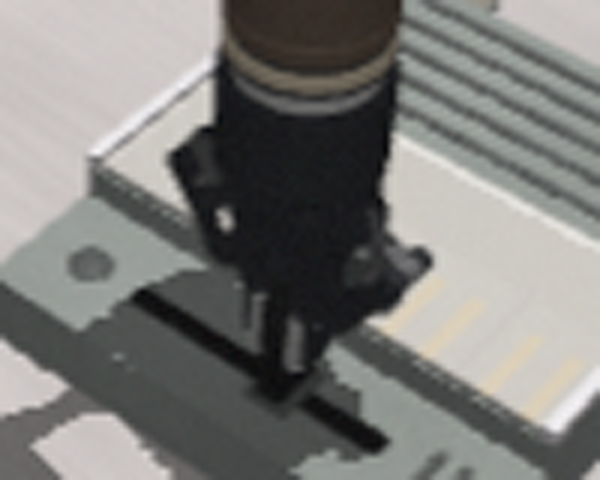

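It is gripped (width 0.146, about 12 mm, at 19.5 N). Now sliding to the load end in small steps.

```bash
python3 -m crank '0 -.2 0 0 0 0;0 -.2 0 0 0 0;0 -.2 0 0 0 0;0 -.2 0 0 0 0;0 -.2 0 0 0 0;0 0 0 0 0 0'
python3 -m crank '0 -.1 0 0 0 0;0 -.05 0 0 0 0;0 -.05 0 0 0 0;0 0 0 0 0 0'
python3 -m crank '0 -.05 0 0 0 0;0 -.05 0 0 0 0;0 0 0 0 0 0'
```

```text
time: 7.05
tcp_pos: [0.4821, -0.0712, 0.0616]
tool_rot: [0.0, -0.032, 0.999, -0.001]
contact_force: [0.2, -1.3, -0.3]
gripper_width: 0.147
grip_force: 19.8
time: 7.38
tcp_pos: [0.4825, -0.0758, 0.0616]
tool_rot: [0.0, -0.033, 0.999, -0.0]
contact_force: [0.5, 0.3, 1.0]
gripper_width: 0.145
grip_force: 20.0
time: 7.63
tcp_pos: [0.4825, -0.0772, 0.0616]
tool_rot: [0.0, -0.032, 0.999, 0.001]
contact_force: [0.7, 6.3, 3.2]
gripper_width: 0.147
grip_force: 20.3
```

```bash
python3 -m crank '0 -.05 0 0 0 0;0 -.05 0 0 0 0;0 0 0 0 0 0'
python3 -m crank '0 -.05 0 0 0 0;0 0 0 0 0 0'
```

```text
time: 7.88
tcp_pos: [0.4825, -0.0775, 0.0616]
tool_rot: [-0.0, -0.031, 1.0, 0.004]
contact_force: [1.1, 14.5, 3.9]
gripper_width: 0.145
grip_force: 20.6
time: 8.05
tcp_pos: [0.4824, -0.0777, 0.0615]
tool_rot: [-0.0, -0.03, 1.0, 0.005]
contact_force: [0.8, 18.0, 4.1]
gripper_width: 0.147
grip_force: 20.8
```

```bash
python3 -m crank '0 0 0 0 0 0;0 0 0 0 0 0;0 0 0 0 0 0;0 0 0 0 0 0;0 0 -.3 0 0 0;0 0 -.6 0 0 0;0 0 -.7 0 0 0;0 0 -.7 0 0 0;0 0 -.7 0 0 0' -0.05
python3 -m crank '0 0 0 0 0 .98;0 0 0 0 0 .98;0 0 0 0 0 .98;0 0 0 0 0 .98;0 0 0 0 0 .98;0 0 0 0 0 .98;0 0 0 0 0 .98;0 0 0 0 0 .98;0 0 0 0 0 .98;0 0 0 0 0 .98;0 0 0 0 0 .98;0 0 0 0 0 .98;0 0 0 0 0 .98;0 0 0 0 0 .98;0 0 0 0 0 .98;0 0 0 0 0 .98;0 0 0 0 0 0;0 0 0 0 0 0'
python3 - <<'E'
from h import *
np.set_printoptions(precision=1,suppress=True)
d,P,Rm=shot('top');station(P)
x,y=world(S,-.064,-.0005); print(x,y)
plan([(x,y,.15,3.75),(x,y,.083,3.75)])
E
```

```text
time: 8.8
tcp_pos: [0.4826, -0.0835, 0.1529]
tool_rot: [-0.0, -0.032, 0.999, -0.0]
contact_force: [0.5, 0.8, 0.1]
gripper_width: 0.478
grip_force: 0.0
time: 10.3
tcp_pos: [0.4828, -0.0834, 0.152]
tool_rot: [0.0, 0.682, 0.731, 0.0]
contact_force: [1.1, 1.2, 0.1]
gripper_width: 0.474
grip_force: 0.0
front x [441.5 441.8 516.3] deck y [-188.7   88.1] rear x [661.1 751.1 788.3] rail y [-190.8   88.8]
sel X [463.7 472.7] Y [-106.1  -99.2] gg X [526.  539.4] Y [-55.3 -12.8]
0.5332697304773444 -0.017684729732348456
now [ 0.5 -0.1  0.2] th 4.01 zaxis [ 0. -0. -1.]
turn az tot 0.05 | shift tot units 2.075 1.822 0.063
turn az tot -0.00 | shift tot units 0.000 0.000 2.233
```

```bash
python3 -m crank '.69 .61 0 0 0 .05;.69 .61 0 0 0 0;.69 .61 0 0 0 0;0 0 0 0 0 0;0 0 .5 0 0 0;0 0 .5 0 0 0;0 0 .5 0 0 0;0 0 .4 0 0 0;0 0 .35 0 0 0;0 0 0 0 0 0'
python3 -m crank '0 0 0 0 0 0;0 0 0 0 0 0;0 0 0 0 0 0;0 0 0 0 0 0;0 0 0 0 0 0;0 0 0 0 0 0' -1 20
```

```text
time: 11.18
tcp_pos: [0.5313, -0.0176, 0.0816]
tool_rot: [-0.002, 0.684, 0.729, -0.002]
contact_force: [-0.8, 0.8, 0.7]
gripper_width: 0.475
grip_force: 0.0
time: 11.68
tcp_pos: [0.5344, -0.0177, 0.0848]
tool_rot: [0.001, 0.684, 0.729, 0.001]
contact_force: [0.9, -1.2, 0.4]
gripper_width: 0.149
grip_force: 22.1
```

Gripped. Sliding the guard open by 115 mm (3.83 units along tool y).

```bash
python3 -m crank '0 .3 0 0 0 0;0 .3 0 0 0 0;0 .3 0 0 0 0;0 .3 0 0 0 0;0 .3 0 0 0 0;0 .3 0 0 0 0;0 .3 0 0 0 0;0 .3 0 0 0 0;0 .3 0 0 0 0;0 .3 0 0 0 0;0 .3 0 0 0 0;0 .3 0 0 0 0;0 .1 0 0 0 0;0 0 0 0 0 0'
python3 -m crank '0 .05 0 0 0 0;0 .05 0 0 0 0;0 .05 0 0 0 0;0 0 0 0 0 0'
python3 -m crank '0 .05 0 0 0 0;0 .05 0 0 0 0;0 0 0 0 0 0'
```

```text
time: 12.85
tcp_pos: [0.6468, -0.0104, 0.0848]
tool_rot: [0.001, 0.684, 0.729, 0.001]
contact_force: [1.8, -0.4, 3.4]
gripper_width: 0.151
grip_force: 22.5
time: 13.18
tcp_pos: [0.6483, -0.0102, 0.0848]
tool_rot: [-0.001, 0.684, 0.729, -0.001]
contact_force: [-2.3, 0.4, 7.9]
gripper_width: 0.151
grip_force: 22.9
time: 13.43
tcp_pos: [0.6483, -0.0102, 0.0847]
tool_rot: [-0.003, 0.684, 0.729, -0.003]
contact_force: [-9.3, -2.0, 12.2]
gripper_width: 0.149
grip_force: 23.4
```

```bash
python3 -m crank '0 .1 0 0 0 0;0 0 0 0 0 0'
python3 -m crank '0 0 0 0 0 0;0 0 0 0 0 0;0 0 0 0 0 0;0 0 0 0 0 0;0 0 -.3 0 0 0;0 0 -.7 0 0 0;0 0 -.7 0 0 0;0 0 -.7 0 0 0;0 0 -.7 0 0 0;0 0 -.7 0 0 0;0 0 0 0 0 0' -.1
python3 - <<'E'
from h import *
d,P,Rm=shot('wrist','w4.png')
np.set_printoptions(precision=1,suppress=True)
for c in ('top','side'):
    d,P,Rm=shot(c)
    print(c,rect(P,.042,.058,(.52,.63,.045,.12)),rect(P,.02,.058,(.53,.63,.055,.11)))
    print(rect(P,.09,.105,(.60,.70,-.07,.05)))
    for n,b in dict(A=(.37,.5,.19,.31),B=(.37,.5,-.33,-.20),C=(.38,.51,-.47,-.35)).items():
        print(' ',n,rect(P,.036,.06,b))
E
```

```text
time: 13.6
tcp_pos: [0.6483, -0.0102, 0.0845]
tool_rot: [-0.006, 0.684, 0.729, -0.006]
contact_force: [-15.5, -2.1, 18.7]
gripper_width: 0.148
grip_force: 24.0
time: 14.52
tcp_pos: [0.6587, -0.01, 0.2044]
tool_rot: [0.004, 0.684, 0.729, 0.003]
contact_force: [-0.1, -0.0, 0.5]
gripper_width: 0.452
grip_force: 0.0
top None None
None
  A (128, array([434.9, 253.2]), array([15.6, 62.6]), -32.6, 42.2)
  B (125, array([ 475.6, -294.4]), array([14.7, 63.8]), -34.7, 42.3)
  C (137, array([ 444.3, -410.2]), array([14.9, 63.4]), 25.9, 41.6)
side (215, array([575.2,  82.4]), array([ 74.8, 108.3]), 0.4, 52.3) (343, array([583.6,  79.3]), array([54.2, 89.2]), 4.2, 40.2)
(143, array([645.4, -10.9]), array([17.6, 80.2]), -86.8, 99.0)
  A (89, array([432.6, 251.6]), array([18. , 63.6]), -33.8, 41.7)
  B (156, array([ 472.6, -296.7]), array([15.4, 63.9]), -34.5, 42.0)
  C (190, array([ 441.1, -411.9]), array([14.8, 64.1]), 24.9, 42.3)
```

View pics/w4.png

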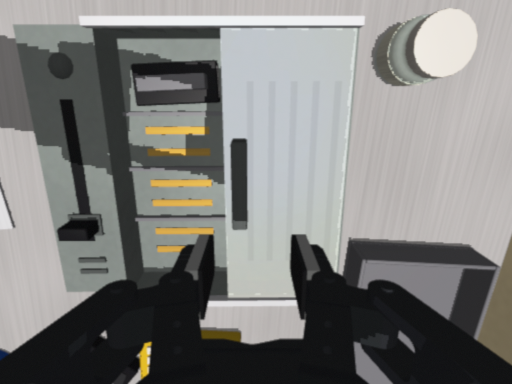

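The wrist view shows the guard open, the selector at the load end (80,230) and the charged pack at (175,82) in cell 3. Pack B has been knocked to about (474,-295) mm. Next I'll measure the charged pack from the wrist depth.

```bash
python3 - <<'E'
from h import *
d,P,Rm=shot('wrist'); Q=np.full_like(P,np.nan); Q[55:112,125:222]=P[55:112,125:222]
print(rect(Q,.045,.058,(.5,.64,.04,.13)),rect(Q,.02,.058,(.5,.64,.04,.13)))
m=(P[...,2]<.02)&(P[...,2]>.005)&(P[...,0]>.53)&(P[...,0]<.62)&(abs(P[...,1])<.05); print('bay floor z',np.nanmedian(P[...,2][m]))
d,P2,_=shot('side'); print(rect(P2,.045,.058,(.54,.62,.06,.105)))
for i,yy in enumerate((-.095,-.03,.03,.095)): print(i,np.round(world(S,-.02,yy),4))
E
```

```text
(1166, array([578.3,  74. ]), array([14.3, 64.2]), 6.3, 53.4) (3629, array([568. ,  72.4]), array([ 42.7, 105.3]), 8.5, 34.0)
bay floor z 0.011766781904305301
(93, array([575.8,  74.3]), array([15.6, 67.9]), 6.6, 53.3)
0 [ 0.5834 -0.1091]
1 [ 0.5791 -0.0442]
2 [0.5752 0.0156]
3 [0.5709 0.0805]
```

```bash
python3 - <<'E'
from h import *
plan([(.577,.074,.15,96.4),(.577,.074,.041,96.4),(.577,.074,.16,96.4),(.4485,.398,.16,96.4),(.4485,.398,.038,96.4)])
E
```

```text
now [ 0.6536 -0.0097  0.1961] th 3.61 zaxis [-0.003  0.    -1.   ]
turn az tot 15.22 | shift tot units -2.225 -3.058 1.538
turn az tot -0.00 | shift tot units 0.000 0.000 3.633
turn az tot -0.00 | shift tot units 0.000 0.000 -3.967
turn az tot -0.00 | shift tot units -3.053 -11.210 -0.000
turn az tot -0.00 | shift tot units 0.000 0.000 4.067
```

```bash
python3 -m crank '0 0 0 0 0 .951;0 0 0 0 0 .951;0 0 0 0 0 .951;0 0 0 0 0 .951;0 0 0 0 0 .951;0 0 0 0 0 .951;0 0 0 0 0 .951;0 0 0 0 0 .951;0 0 0 0 0 .951;0 0 0 0 0 .951;0 0 0 0 0 .951;0 0 0 0 0 .951;0 0 0 0 0 .951;0 0 0 0 0 .951;0 0 0 0 0 .951;0 0 0 0 0 .951;0 0 0 0 0 0' -.15
python3 -m crank '-.55 -.76 .2 0 0 0;-.55 -.76 .2 0 0 0;-.55 -.76 .5 0 0 0;-.57 -.78 .6 0 0 0;0 0 0 0 0 0;0 0 0 0 0 0'
python3 - <<'E'
from h import *
plan([(.577,.074,.041,96.4)])
E
```

```text
time: 16.18
tcp_pos: [0.6536, -0.0098, 0.1959]
tool_rot: [-0.0, 0.998, 0.055, -0.002]
contact_force: [-0.5, 0.5, -0.3]
gripper_width: 0.425
grip_force: 0.0
time: 16.68
tcp_pos: [0.5753, 0.0748, 0.1504]
tool_rot: [0.0, 0.998, 0.058, -0.003]
contact_force: [-0.9, -0.7, 0.2]
gripper_width: 0.423
grip_force: 0.0
now [0.5753 0.0748 0.1504] th -83.33 zaxis [-0.006 -0.    -1.   ]
turn az tot 0.05 | shift tot units 0.053 0.033 3.646
```

```bash
python3 -m crank '0 .02 .5 0 0 0;0 0 .5 0 0 0;0 0 .5 0 0 0;0 0 .5 0 0 0;0 0 .5 0 0 0;0 0 .5 0 0 0;0 0 .35 0 0 0;0 0 .3 0 0 0;0 0 0 0 0 0;0 0 0 0 0 0'
python3 -m crank '0 0 0 0 0 0;0 0 0 0 0 0;0 0 0 0 0 0;0 0 0 0 0 0;0 0 0 0 0 0;0 0 0 0 0 0' -1 30
python3 -m crank '0 0 -.2 0 0 0;0 0 -.5 0 0 0;0 0 -.6 0 0 0;0 0 -.6 0 0 0;0 0 -.6 0 0 0;0 0 -.6 0 0 0;0 0 -.6 0 0 0;0 0 -.4 0 0 0;0 0 0 0 0 0'
```

```text
time: 17.52
tcp_pos: [0.5787, 0.073, 0.0433]
tool_rot: [0.0, 0.998, 0.056, -0.0]
contact_force: [0.3, 0.3, -0.3]
gripper_width: 0.427
grip_force: 0.0
time: 18.02
tcp_pos: [0.5785, 0.0734, 0.0438]
tool_rot: [0.0, 0.998, 0.056, 0.0]
contact_force: [-0.1, -0.4, -0.1]
gripper_width: 0.002
grip_force: 0.0
time: 18.77
tcp_pos: [0.5809, 0.0735, 0.1703]
tool_rot: [0.0, 0.998, 0.056, 0.003]
contact_force: [0.7, -0.2, -0.4]
gripper_width: -0.001
grip_force: 0.0
```

The tips stand about 11 mm above the TCP reading (it missed at top−9.6 mm and gripped at top−13.3 mm), so I need TCP ≈ top−25 mm.

```bash
python3 -m crank '0 0 .6 0 0 0;0 0 .6 0 0 0;0 0 .6 0 0 0;0 0 .6 0 0 0;0 0 .6 0 0 0;0 0 .6 0 0 0;0 0 .5 0 0 0;0 0 .3 0 0 0;0 0 .3 0 0 0;0 0 0 0 0 0;0 0 0 0 0 0' -.15
python3 -m crank '0 0 0 0 0 0;0 0 0 0 0 0;0 0 0 0 0 0;0 0 0 0 0 0;0 0 0 0 0 0;0 0 0 0 0 0' -1 30
python3 -m crank '0 0 -.2 0 0 0;0 0 -.5 0 0 0;0 0 -.6 0 0 0;0 0 -.6 0 0 0;0 0 -.6 0 0 0;0 0 -.6 0 0 0;0 0 -.6 0 0 0;0 0 -.6 0 0 0;0 0 0 0 0 0'
```

```text
time: 19.68
tcp_pos: [0.5781, 0.0733, 0.025]
tool_rot: [-0.0, 0.998, 0.056, -0.0]
contact_force: [0.3, -0.1, 0.2]
gripper_width: 0.427
grip_force: 0.0
time: 20.18
tcp_pos: [0.5795, 0.0735, 0.0266]
tool_rot: [-0.0, 0.998, 0.056, 0.001]
contact_force: [0.7, 1.1, 3.2]
gripper_width: 0.152
grip_force: 33.8
time: 20.93
tcp_pos: [0.5808, 0.0734, 0.1583]
tool_rot: [0.0, 0.998, 0.056, 0.003]
contact_force: [1.3, -0.7, -0.5]
gripper_width: 0.154
grip_force: 33.1
```

```bash
python3 - <<'E'
from h import *
plan([(.450,.398,.16,96.4),(.450,.398,.0236,96.4)])
E
```

```text
now [0.5808 0.0734 0.1583] th -83.57 zaxis [ 0.006  0.    -1.   ]
turn az tot 0.01 | shift tot units -3.125 -11.240 -0.057
turn az tot -0.00 | shift tot units 0.000 0.000 4.547
```

```bash
python3 -m crank '-.2 -.7 0 0 0 0;-.2 -.75 0 0 0 0;-.2 -.75 0 0 0 0;-.2 -.75 0 0 0 0;-.2 -.75 0 0 0 0;-.2 -.75 0 0 0 0;-.2 -.75 0 0 0 0;-.2 -.75 0 0 0 0;-.2 -.75 0 0 0 0;-.2 -.75 0 0 0 0;-.2 -.75 0 0 0 0;-.2 -.75 0 0 0 0;-.2 -.75 0 0 0 0;-.2 -.75 0 0 0 0;-.32 -.79 0 0 0 0;0 0 0 0 0 0;0 0 0 0 0 0'
python3 -m crank '0 0 .6 0 0 0;0 0 .6 0 0 0;0 0 .6 0 0 0;0 0 .6 0 0 0;0 0 .5 0 0 0;0 0 .5 0 0 0;0 0 .3 0 0 0;0 0 .2 0 0 0;0 0 0 0 0 0;0 0 0 0 0 0'
python3 - <<'E'
from h import *
plan([(.450,.398,.0236,96.4)])
E
```

```text
time: 22.35
tcp_pos: [0.446, 0.3981, 0.1528]
tool_rot: [0.001, 0.998, 0.057, -0.001]
contact_force: [0.1, -1.0, -1.9]
gripper_width: 0.152
grip_force: 33.1
time: 23.18
tcp_pos: [0.4478, 0.3975, 0.0374]
tool_rot: [0.0, 0.998, 0.056, -0.0]
contact_force: [0.4, 0.9, -2.8]
gripper_width: 0.158
grip_force: 33.1
now [0.4478 0.3975 0.0374] th -83.6 zaxis [-0. -0. -1.]
turn az tot 0.00 | shift tot units 0.074 -0.008 0.460
```

```bash
python3 -m crank '.07 0 .15 0 0 0;0 0 .15 0 0 0;0 0 .1 0 0 0;0 0 .04 0 0 0;0 0 0 0 0 0;0 0 0 0 0 0'
python3 -m crank '0 0 0 0 0 0;0 0 0 0 0 0;0 0 0 0 0 0;0 0 0 0 0 0;0 0 -.3 0 0 0;0 0 -.5 0 0 0;0 0 -.6 0 0 0;0 0 -.7 0 0 0;0 0 -.7 0 0 0;0 0 -.7 0 0 0;0 0 0 0 0 0;0 0 0 0 0 0' -.15
python3 - <<'E'
from h import *
for c in ('top','side','wrist'):
    d,P,Rm=shot(c)
    print(c,'chg',rect(P,.042,.058,(.39,.51,.34,.46)))
    print(' A',rect(P,.036,.06,(.36,.5,.19,.32)))
b=(.575,.0156);
plan([(.4335,.2520,.15,90-32.8),(.4335,.2520,.0166,90-32.8)])
E
```

```text
time: 23.68
tcp_pos: [0.4496, 0.3981, 0.0242]
tool_rot: [0.0, 0.998, 0.056, -0.0]
contact_force: [-0.0, -0.2, -1.4]
gripper_width: 0.15
grip_force: 33.1
time: 24.68
tcp_pos: [0.451, 0.3992, 0.1317]
tool_rot: [-0.001, 0.998, 0.056, 0.002]
contact_force: [0.2, 0.6, -0.1]
gripper_width: 0.422
grip_force: 0.0
top chg (107, array([448.2, 399.7]), array([15.3, 61.5]), 7.8, 49.6)
 A (123, array([434.3, 253.2]), array([14.7, 62.8]), -31.9, 42.4)
side chg (81, array([446.1, 397.8]), array([16.4, 65.1]), 6.8, 49.1)
 A (88, array([432.2, 250.8]), array([17.4, 63.4]), -31.9, 41.6)
wrist chg (1378, array([448.5, 397.2]), array([13.6, 64.1]), 6.8, 49.4)
 A (1419, array([434.2, 250.2]), array([15.5, 63.9]), -32.6, 41.3)
now [0.4487 0.3974 0.1281] th -83.57 zaxis [-0.002 -0.001 -1.   ]
turn az tot 6.85 | shift tot units 2.199 4.350 -0.731
turn az tot -0.00 | shift tot units 0.000 0.000 4.447
```

```bash
python3 -m crank '0 0 -.4 0 0 .98;0 0 -.4 0 0 .98;0 0 0 0 0 .98;0 0 0 0 0 .98;0 0 0 0 0 .98;0 0 0 0 0 .98;0 0 0 0 0 .9;.37 .72 0 0 0 0;.37 .72 0 0 0 0;.37 .72 0 0 0 0;.37 .72 0 0 0 0;.37 .72 0 0 0 0;.35 .72 0 0 0 0;0 0 0 0 0 0;0 0 0 0 0 0'
python3 - <<'E'
from h import *
plan([(.4335,.251,.0166,57.4)])
E
```

```text
time: 26.08
tcp_pos: [0.4348, 0.252, 0.1519]
tool_rot: [0.001, 0.96, -0.28, -0.001]
contact_force: [-0.8, 0.3, -0.8]
gripper_width: 0.427
grip_force: 0.0
now [0.4348 0.252  0.1519] th -122.54 zaxis [-0.003 -0.001 -1.   ]
turn az tot 0.01 | shift tot units -0.019 0.053 4.509
```

```bash
python3 -m crank '0 .04 .6 0 0 0;0 0 .6 0 0 0;0 0 .6 0 0 0;0 0 .6 0 0 0;0 0 .6 0 0 0;0 0 .6 0 0 0;0 0 .4 0 0 0;0 0 .3 0 0 0;0 0 .2 0 0 0;0 0 0 0 0 0;0 0 0 0 0 0'
python3 -m crank '0 0 0 0 0 0;0 0 0 0 0 0;0 0 0 0 0 0;0 0 0 0 0 0;0 0 0 0 0 0;0 0 0 0 0 0' -1 30
python3 -m crank '0 0 -.2 0 0 0;0 0 -.5 0 0 0;0 0 -.6 0 0 0;0 0 -.6 0 0 0;0 0 -.6 0 0 0;0 0 -.6 0 0 0;0 0 -.6 0 0 0;0 0 -.7 0 0 0;0 0 0 0 0 0;0 0 0 0 0 0'
python3 - <<'E'
from h import *
x,y=world(S,-.02,.03)
plan([(x,y,.16,93.75),(x,y,.029,93.75)])
E
```

```text
time: 27.0
tcp_pos: [0.4355, 0.2526, 0.0183]
tool_rot: [-0.0, 0.96, -0.279, 0.0]
contact_force: [-0.2, -0.2, -0.0]
gripper_width: 0.423
grip_force: 0.0
time: 27.5
tcp_pos: [0.4361, 0.2527, 0.0192]
tool_rot: [-0.001, 0.96, -0.279, 0.001]
contact_force: [-0.6, -0.3, 5.1]
gripper_width: 0.151
grip_force: 33.1
time: 28.33
tcp_pos: [0.4359, 0.2527, 0.1511]
tool_rot: [-0.001, 0.96, -0.279, 0.001]
contact_force: [-1.4, 1.4, -2.4]
gripper_width: 0.153
grip_force: 32.3
now [0.4359 0.2527 0.1511] th -122.42 zaxis [ 0.002  0.001 -1.   ]
turn az tot -6.31 | shift tot units 4.116 8.188 -0.297
turn az tot -0.00 | shift tot units 0.000 0.000 4.367
```

```bash
python3 -m crank '0 0 -.3 0 0 -.9;0 0 0 0 0 -.9;0 0 0 0 0 -.9;0 0 0 0 0 -.9;0 0 0 0 0 -.9;0 0 0 0 0 -.9;0 0 0 0 0 -.91;.37 .74 0 0 0 0;.37 .74 0 0 0 0;.37 .74 0 0 0 0;.37 .74 0 0 0 0;.37 .74 0 0 0 0;.37 .74 0 0 0 0;.37 .74 0 0 0 0;.37 .74 0 0 0 0;.37 .74 0 0 0 0;.37 .74 0 0 0 0;.42 .79 0 0 0 0;0 0 0 0 0 0;0 0 0 0 0 0'
python3 -m crank '0 0 .5 0 0 0;0 0 .5 0 0 0;0 0 .5 0 0 0;0 0 .5 0 0 0;0 0 .5 0 0 0;0 0 0 0 0 0;0 0 0 0 0 0'
python3 - <<'E'
from h import *
x,y=world(S,-.02,.03)
plan([(x,y,.032,93.75)])
E
```

```text
time: 30.0
tcp_pos: [0.5736, 0.0141, 0.157]
tool_rot: [-0.0, 1.0, 0.031, -0.002]
contact_force: [0.5, -0.2, -1.2]
gripper_width: 0.146
grip_force: 32.2
time: 30.58
tcp_pos: [0.5721, 0.0162, 0.0823]
tool_rot: [-0.0, 0.999, 0.033, -0.003]
contact_force: [0.5, -0.8, -0.2]
gripper_width: 0.154
grip_force: 32.2
now [0.5721 0.0162 0.0823] th -86.21 zaxis [-0.005  0.001 -1.   ]
turn az tot 0.01 | shift tot units 0.102 0.027 1.676
```

```bash
python3 -m crank '.1 0 .3 0 0 0;0 0 .4 0 0 0;0 0 .4 0 0 0;0 0 .3 0 0 0;0 0 .15 0 0 0;0 0 .1 0 0 0;0 0 0 0 0 0;0 0 0 0 0 0'
python3 -m crank '0 0 0 0 0 0;0 0 0 0 0 0;0 0 0 0 0 0;0 0 0 0 0 0;0 0 -.3 0 0 0;0 0 -.5 0 0 0;0 0 -.6 0 0 0;0 0 -.7 0 0 0;0 0 -.7 0 0 0;0 0 -.7 0 0 0;0 0 -.7 0 0 0;0 0 0 0 0 0;0 0 0 0 0 0' -.25
python3 - <<'E'
from h import *
for c in ('top','side','wrist'):
    d,P,Rm=shot(c)
    if c!='top': print(c,'c2',rect(P,.045,.06,(.53,.618,-.012,.043)))
    if c!='wrist': print(' B',rect(P,.036,.06,(.41,.54,-.36,-.23)),' C',rect(P,.036,.06,(.38,.51,-.47,-.35)))
plan([(.474,-.2955,.17,90-34.6),(.474,-.2955,.0166,90-34.6)])
E
```

```text
time: 31.25
tcp_pos: [0.5778, 0.0154, 0.0347]
tool_rot: [0.0, 0.999, 0.033, 0.0]
contact_force: [-0.2, 0.9, -1.2]
gripper_width: 0.151
grip_force: 32.2
time: 32.33
tcp_pos: [0.5792, 0.0153, 0.1632]
tool_rot: [0.0, 0.999, 0.033, 0.002]
contact_force: [0.8, 0.2, -0.2]
gripper_width: 0.372
grip_force: 0.0
 B (130, array([ 476. , -294.7]), array([14.3, 64.6]), -34.4, 42.3)  C (137, array([ 444. , -409.9]), array([15. , 63.8]), 26.5, 42.1)
side c2 (99, array([574.5,  14.8]), array([14.7, 67. ]), 4.2, 53.4)
 B (156, array([ 473. , -296.7]), array([15.1, 64.9]), -34.7, 41.8)  C (191, array([ 440.4, -412.5]), array([14.3, 64.1]), 26.3, 42.1)
wrist c2 (1120, array([577.6,  13.8]), array([14., 63.]), 4.1, 53.4)
now [0.5764 0.0155 0.1596] th -86.26 zaxis [-0.002  0.    -1.   ]
turn az tot 6.69 | shift tot units 3.076 10.472 -0.348
turn az tot -0.00 | shift tot units 0.000 0.000 5.113
```

```bash
python3 -m crank '0 0 -.2 0 0 .96;0 0 0 0 0 .96;0 0 0 0 0 .96;0 0 0 0 0 .96;0 0 0 0 0 .95;0 0 0 0 0 .95;0 0 0 0 0 .95;.22 .75 0 0 0 0;.22 .75 0 0 0 0;.22 .75 0 0 0 0;.22 .75 0 0 0 0;.22 .75 0 0 0 0;.22 .75 0 0 0 0' -.15
python3 -m crank '.22 .75 0 0 0 0;.22 .75 0 0 0 0;.22 .75 0 0 0 0;.22 .75 0 0 0 0;.22 .75 0 0 0 0;.22 .75 0 0 0 0;.22 .75 0 0 0 0;.22 .72 0 0 0 0;0 0 0 0 0 0;0 0 0 0 0 0'
python3 - <<'E'
from h import *
plan([(.4745,-.2955,.0166,90-34.6)])
E
```

```text
time: 33.57
tcp_pos: [0.5319, -0.1188, 0.165]
tool_rot: [0.0, 0.955, -0.297, -0.002]
contact_force: [1.5, -0.5, 0.4]
gripper_width: 0.422
grip_force: 0.0
time: 34.4
tcp_pos: [0.4741, -0.2958, 0.1652]
tool_rot: [-0.001, 0.954, -0.299, -0.001]
contact_force: [-0.3, 0.7, 0.2]
gripper_width: 0.424
grip_force: 0.0
now [ 0.4741 -0.2958  0.1652] th -124.74 zaxis [-0.002  0.002 -1.   ]
turn az tot -0.02 | shift tot units 0.005 -0.016 4.953
```

```bash
python3 -m crank '0 0 .6 0 0 0;0 0 .6 0 0 0;0 0 .6 0 0 0;0 0 .6 0 0 0;0 0 .6 0 0 0;0 0 .6 0 0 0;0 0 .6 0 0 0;0 0 .4 0 0 0;0 0 .3 0 0 0;0 0 .05 0 0 0;0 0 0 0 0 0;0 0 0 0 0 0'
python3 -m crank '0 0 0 0 0 0;0 0 0 0 0 0;0 0 0 0 0 0;0 0 0 0 0 0;0 0 0 0 0 0;0 0 0 0 0 0' -1 30
python3 -m crank '0 0 -.2 0 0 0;0 0 -.5 0 0 0;0 0 -.6 0 0 0;0 0 -.6 0 0 0;0 0 -.6 0 0 0;0 0 -.6 0 0 0;0 0 -.6 0 0 0;0 0 -.7 0 0 0;0 0 -.3 0 0 0;0 0 0 0 0 0;0 0 0 0 0 0'
python3 - <<'E'
from h import *
x,y=world(S,-.02,-.0305)
plan([(x,y,.16,93.75),(x,y,.031,93.75)])
E
```

```text
time: 35.4
tcp_pos: [0.476, -0.2958, 0.0189]
tool_rot: [0.0, 0.955, -0.297, 0.001]
contact_force: [0.2, -0.4, 1.1]
gripper_width: 0.428
grip_force: 0.0
time: 35.9
tcp_pos: [0.4762, -0.2964, 0.0194]
tool_rot: [0.0, 0.955, -0.297, 0.001]
contact_force: [-0.0, -0.4, 5.6]
gripper_width: 0.151
grip_force: 33.4
time: 36.82
tcp_pos: [0.4751, -0.2954, 0.1589]
tool_rot: [-0.0, 0.955, -0.297, -0.0]
contact_force: [0.1, 0.4, -2.3]
gripper_width: 0.152
grip_force: 32.5
now [ 0.4751 -0.2954  0.1589] th -124.6 zaxis [-0.  0. -1.]
turn az tot -6.69 | shift tot units 4.007 -8.110 -0.035
turn az tot -0.00 | shift tot units 0.000 0.000 4.300
```

```bash
python3 -m crank '0 0 0 0 0 -.95;0 0 0 0 0 -.95;0 0 0 0 0 -.96;0 0 0 0 0 -.96;0 0 0 0 0 -.96;0 0 0 0 0 -.96;0 0 0 0 0 -.95;.36 -.73 0 0 0 0;.36 -.73 0 0 0 0;.36 -.73 0 0 0 0;.36 -.73 0 0 0 0;.36 -.73 0 0 0 0;.36 -.73 0 0 0 0;.36 -.73 0 0 0 0;.36 -.73 0 0 0 0;.36 -.73 0 0 0 0;.36 -.73 0 0 0 0;.4 -.81 0 0 0 0;0 0 0 0 0 0;0 0 0 0 0 0'
python3 -m crank '0 0 .5 0 0 0;0 0 .5 0 0 0;0 0 .5 0 0 0;0 0 .5 0 0 0;0 0 .5 0 0 0;0 0 0 0 0 0;0 0 0 0 0 0;0 0 0 0 0 0'
python3 - <<'E'
from h import *
x,y=world(S,-.02,-.0305)
plan([(x,y,.031,93.75)])
E
```

```text
time: 38.48
tcp_pos: [0.578, -0.0436, 0.1569]
tool_rot: [-0.0, 0.999, 0.034, -0.002]
contact_force: [-0.7, -0.9, -2.5]
gripper_width: 0.155
grip_force: 32.5
time: 39.15
tcp_pos: [0.5791, -0.0457, 0.0843]
tool_rot: [0.0, 0.999, 0.032, -0.0]
contact_force: [-0.3, 0.5, -1.0]
gripper_width: 0.152
grip_force: 32.5
now [ 0.5791 -0.0457  0.0843] th -86.31 zaxis [-0. -0. -1.]
turn az tot -0.01 | shift tot units 0.004 -0.032 1.776
```

```bash
python3 -m crank '0 -.03 .3 0 0 0;0 0 .4 0 0 0;0 0 .4 0 0 0;0 0 .3 0 0 0;0 0 .2 0 0 0;0 0 .17 0 0 0;0 0 0 0 0 0;0 0 0 0 0 0'
python3 -m crank '0 0 0 0 0 0;0 0 0 0 0 0;0 0 0 0 0 0;0 0 0 0 0 0;0 0 -.3 0 0 0;0 0 -.5 0 0 0;0 0 -.6 0 0 0;0 0 -.7 0 0 0;0 0 -.7 0 0 0;0 0 -.7 0 0 0;0 0 -.7 0 0 0;0 0 0 0 0 0;0 0 0 0 0 0' -.25
python3 - <<'E'
from h import *
for c in ('top','side','wrist'):
    d,P,Rm=shot(c)
    if c!='top': print(c,'c1',rect(P,.045,.06,(.53,.618,-.072,-.017)))
    if c!='wrist': print(' C',rect(P,.036,.06,(.37,.51,-.48,-.33)))
plan([(.4425,-.411,.17,90+26.4),(.4425,-.411,.0166,90+26.4)])
E
```

```text
time: 39.82
tcp_pos: [0.5795, -0.0442, 0.0312]
tool_rot: [0.0, 0.999, 0.033, 0.0]
contact_force: [-0.2, -0.1, -0.6]
gripper_width: 0.149
grip_force: 32.9
time: 40.9
tcp_pos: [0.5807, -0.0443, 0.1595]
tool_rot: [0.0, 0.999, 0.033, 0.002]
contact_force: [-0.4, 0.4, 0.1]
gripper_width: 0.371
grip_force: 0.0
 C (136, array([ 444.2, -410.4]), array([15.7, 63.9]), 25.3, 41.6)
side c1 (101, array([576.8, -43.6]), array([16.4, 65.2]), 3.0, 54.0)
 C (187, array([ 441.4, -412.1]), array([15.3, 66.2]), 25.4, 42.4)
wrist c1 (1157, array([579.6, -45.4]), array([13.7, 63.3]), 3.5, 53.5)
now [ 0.578  -0.0439  0.1559] th -86.26 zaxis [-0.003  0.    -1.   ]
turn az tot -3.96 | shift tot units -9.486 8.952 -0.470
turn az tot -0.00 | shift tot units 0.000 0.000 5.113
```

```bash
python3 -m crank '0 0 -.47 0 0 -.99;0 0 0 0 0 -.99;0 0 0 0 0 -.99;0 0 0 0 0 -.99;-.63 .6 0 0 0 0;-.63 .6 0 0 0 0;-.63 .6 0 0 0 0;-.63 .6 0 0 0 0;-.63 .6 0 0 0 0;-.63 .6 0 0 0 0;-.63 .6 0 0 0 0;-.63 .6 0 0 0 0;-.63 .6 0 0 0 0;-.63 .6 0 0 0 0;-.63 .6 0 0 0 0;-.63 .6 0 0 0 0;-.63 .6 0 0 0 0;-.63 .6 0 0 0 0;-.66 .56 0 0 0 0;0 0 0 0 0 0' -.15
python3 -m crank '0 0 .6 0 0 0;0 0 .6 0 0 0;0 0 0 0 0 0;0 0 0 0 0 0'
python3 - <<'E'
from h import *
plan([(.443,-.411,.0166,90+26)])
E
```

```text
time: 42.72
tcp_pos: [0.4416, -0.415, 0.1696]
tool_rot: [0.0, 0.974, 0.227, -0.001]
contact_force: [-0.8, 0.3, -0.3]
gripper_width: 0.426
grip_force: 0.0
time: 43.05
tcp_pos: [0.4428, -0.4094, 0.1328]
tool_rot: [-0.003, 0.974, 0.229, -0.001]
contact_force: [-0.2, -0.3, -0.5]
gripper_width: 0.424
grip_force: 0.0
now [ 0.4428 -0.4094  0.1328] th -63.56 zaxis [-0.004  0.004 -1.   ]
turn az tot 0.08 | shift tot units -0.017 0.053 3.872
```

```bash
python3 -m crank '0 .02 .6 0 0 0;0 0 .6 0 0 0;0 0 .6 0 0 0;0 0 .6 0 0 0;0 0 .6 0 0 0;0 0 .4 0 0 0;0 0 .2 0 0 0;0 0 .15 0 0 0;0 0 0 0 0 0;0 0 0 0 0 0'
python3 -m crank '0 0 0 0 0 0;0 0 0 0 0 0;0 0 0 0 0 0;0 0 0 0 0 0;0 0 0 0 0 0;0 0 0 0 0 0' -1 30
python3 -m crank '0 0 -.2 0 0 0;0 0 -.5 0 0 0;0 0 -.6 0 0 0;0 0 -.6 0 0 0;0 0 -.6 0 0 0;0 0 -.6 0 0 0;0 0 -.6 0 0 0;0 0 -.7 0 0 0;0 0 -.4 0 0 0;0 0 0 0 0 0;0 0 0 0 0 0'
python3 - <<'E'
from h import *
x,y=world(S,-.02,-.092)
plan([(x,y,.165,93.75),(x,y,.032,93.75)])
E
```

```text
time: 43.88
tcp_pos: [0.445, -0.4124, 0.0235]
tool_rot: [0.001, 0.974, 0.229, 0.0]
contact_force: [0.1, 0.1, -0.3]
gripper_width: 0.423
grip_force: 0.0
time: 44.38
tcp_pos: [0.4452, -0.4128, 0.024]
tool_rot: [0.001, 0.974, 0.229, 0.001]
contact_force: [0.7, 0.1, 6.0]
gripper_width: 0.147
grip_force: 31.3
time: 45.3
tcp_pos: [0.4444, -0.4119, 0.1669]
tool_rot: [0.0, 0.974, 0.229, 0.0]
contact_force: [-0.8, -0.0, -2.9]
gripper_width: 0.152
grip_force: 30.5
now [ 0.4444 -0.4119  0.1669] th -63.57 zaxis [ 0. -0. -1.]
turn az tot 3.96 | shift tot units 5.283 -9.870 0.062
turn az tot -0.00 | shift tot units 0.000 0.000 4.433
```

```bash
python3 -m crank '0 0 0 0 0 .99;0 0 0 0 0 .99;0 0 0 0 0 .99;0 0 0 0 0 .99;.38 -.7 0 0 0 0;.38 -.7 0 0 0 0;.38 -.7 0 0 0 0;.38 -.7 0 0 0 0;.38 -.7 0 0 0 0;.38 -.7 0 0 0 0;.38 -.7 0 0 0 0;.38 -.7 0 0 0 0;.38 -.7 0 0 0 0;.38 -.7 0 0 0 0;.38 -.7 0 0 0 0;.38 -.7 0 0 0 0;.38 -.7 0 0 0 0;.34 -.77 0 0 0 0;0 0 0 0 0 0;0 0 0 0 0 0'
python3 -m crank '0 0 .5 0 0 0;0 0 .5 0 0 0;0 0 .5 0 0 0;0 0 .5 0 0 0;0 0 .3 0 0 0;0 0 0 0 0 0;0 0 0 0 0 0;0 0 0 0 0 0'
python3 - <<'E'
from h import *
x,y=world(S,-.02,-.092)
plan([(x,y,.037,93.75)])
E
```

```text
time: 46.97
tcp_pos: [0.5819, -0.1046, 0.1645]
tool_rot: [-0.0, 0.999, 0.034, -0.002]
contact_force: [-0.7, 0.4, -1.0]
gripper_width: 0.15
grip_force: 30.5
time: 47.63
tcp_pos: [0.5835, -0.1067, 0.0982]
tool_rot: [0.0, 0.999, 0.032, 0.0]
contact_force: [0.0, -0.2, -1.5]
gripper_width: 0.15
grip_force: 30.5
now [ 0.5835 -0.1067  0.0982] th -86.29 zaxis [ 0.001 -0.    -1.   ]
turn az tot -0.01 | shift tot units -0.012 -0.021 2.041
```

Next: place it in cell 0, retreat, and verify the bay.

```bash
python3 -m crank '0 -.02 .3 0 0 0;0 0 .4 0 0 0;0 0 .4 0 0 0;0 0 .4 0 0 0;0 0 .3 0 0 0;0 0 .2 0 0 0;0 0 .04 0 0 0;0 0 0 0 0 0;0 0 0 0 0 0'
python3 -m crank '0 0 0 0 0 0;0 0 0 0 0 0;0 0 0 0 0 0;0 0 0 0 0 0;0 0 -.3 0 0 0;0 0 -.5 0 0 0;0 0 -.6 0 0 0;0 0 -.7 0 0 0;0 0 -.7 0 0 0;0 0 -.7 0 0 0;0 0 -.7 0 0 0;0 0 0 0 0 0;0 0 0 0 0 0' -.25
python3 - <<'E'
from h import *
d,P,Rm=shot('wrist','w5.png')
print('c0',rect(P,.045,.06,(.53,.625,-.135,-.08)))
d,P,Rm=shot('side'); print('c0',rect(P,.045,.06,(.53,.622,-.135,-.08)),'gg',rect(P,.09,.105,(.60,.70,-.07,.05)))
x,y=world(S,.0502,-.0005); print(x,y)
plan([(x,y,.17,3.75),(x,y,.080,3.75)])
E
```

```text
time: 48.38
tcp_pos: [0.5832, -0.1055, 0.0361]
tool_rot: [-0.0, 0.999, 0.033, 0.0]
contact_force: [-0.0, -0.7, -0.5]
gripper_width: 0.151
grip_force: 31.1
time: 49.47
tcp_pos: [0.5846, -0.1059, 0.165]
tool_rot: [0.001, 0.999, 0.033, 0.002]
contact_force: [-0.1, 0.2, -0.4]
gripper_width: 0.373
grip_force: 0.0
c0 (1181, array([ 570. , -110.4]), array([25.8, 89.7]), 16.0, 53.4)
c0 (110, array([ 578.3, -105.5]), array([14.9, 65. ]), 3.7, 53.8) gg (128, array([645.4, -11.4]), array([16. , 78.7]), -85.7, 99.0)
0.6472252195111929 -0.01021569237426612
now [ 0.5824 -0.1053  0.162 ] th -86.26 zaxis [-0.001  0.    -1.   ]
turn az tot 15.71 | shift tot units -3.023 -2.364 -0.267
turn az tot -0.00 | shift tot units 0.000 0.000 3.000
```

View pics/w5.png

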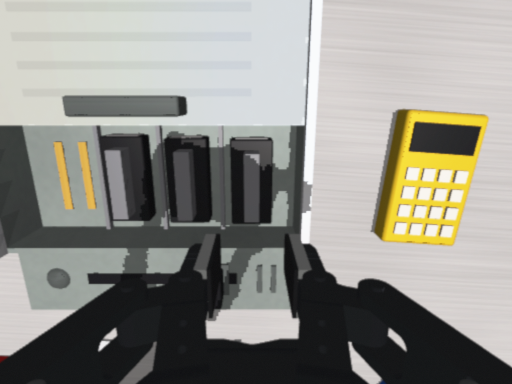

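The bay view shows three packs lying flat in cells 2, 1 and 0 at (125,178), (187,178) and (252,178), with the calculator untouched. Now to shut the guard, turning the other way to respect the last joint's range.

```bash
python3 -m crank '0 0 -.3 0 0 -.982;0 0 0 0 0 -.982;0 0 0 0 0 -.982;0 0 0 0 0 -.982;0 0 0 0 0 -.982;0 0 0 0 0 -.982;0 0 0 0 0 -.982;0 0 0 0 0 -.982;0 0 0 0 0 -.982;0 0 0 0 0 -.982;0 0 0 0 0 -.982;0 0 0 0 0 -.982;0 0 0 0 0 -.982;0 0 0 0 0 -.982;0 0 0 0 0 -.982;0 0 0 0 0 -.982;0 0 0 0 0 0' -.05
python3 -m crank '.6 .47 0 0 0 0;.6 .47 0 0 0 0;.6 .47 0 0 0 0;.6 .47 0 0 0 0;.62 .48 0 0 0 0;0 0 0 0 0 0;0 0 0 0 0 0;0 0 0 0 0 0'
python3 - <<'E'
from h import *
plan([(.6475,-.0102,.078,3.75)])
E
```

```text
time: 50.98
tcp_pos: [0.5817, -0.1052, 0.1695]
tool_rot: [-0.002, 0.683, 0.73, -0.001]
contact_force: [-0.1, 0.1, 0.6]
gripper_width: 0.476
grip_force: 0.0
time: 51.65
tcp_pos: [0.6467, -0.0107, 0.1703]
tool_rot: [-0.001, 0.684, 0.73, -0.001]
contact_force: [0.4, -0.6, -0.3]
gripper_width: 0.476
grip_force: 0.0
now [ 0.6467 -0.0107  0.1703] th 3.71 zaxis [-0.003 -0.    -1.   ]
turn az tot -0.01 | shift tot units 0.014 0.027 3.076
```

```bash
python3 -m crank '0 0 .5 0 0 0;0 0 .5 0 0 0;0 0 .5 0 0 0;0 0 .5 0 0 0;0 0 .5 0 0 0;0 0 .3 0 0 0;0 0 .3 0 0 0;0 0 0 0 0 0;0 0 0 0 0 0'
python3 -m crank '0 0 0 0 0 0;0 0 0 0 0 0;0 0 0 0 0 0;0 0 0 0 0 0;0 0 0 0 0 0;0 0 0 0 0 0' -1 20
python3 -m crank '0 -.3 0 0 0 0;0 -.3 0 0 0 0;0 -.3 0 0 0 0;0 -.3 0 0 0 0;0 -.3 0 0 0 0;0 -.3 0 0 0 0;0 -.3 0 0 0 0;0 -.3 0 0 0 0;0 -.3 0 0 0 0;0 -.3 0 0 0 0;0 -.3 0 0 0 0;0 -.3 0 0 0 0;0 -.1 0 0 0 0;0 0 0 0 0 0'
python3 -m crank '0 -.1 0 0 0 0;0 -.05 0 0 0 0;0 0 0 0 0 0;0 0 0 0 0 0'
```

```text
time: 52.4
tcp_pos: [0.6474, -0.0109, 0.0782]
tool_rot: [-0.0, 0.684, 0.73, -0.0]
contact_force: [-0.3, -0.2, 0.3]
gripper_width: 0.478
grip_force: 0.0
time: 52.9
tcp_pos: [0.6483, -0.0106, 0.0799]
tool_rot: [0.001, 0.683, 0.73, 0.0]
contact_force: [-2.1, -0.1, 5.6]
gripper_width: 0.156
grip_force: 23.2
time: 54.07
tcp_pos: [0.5364, -0.018, 0.0798]
tool_rot: [0.001, 0.684, 0.73, 0.0]
contact_force: [-0.6, -1.0, 8.8]
gripper_width: 0.156
grip_force: 23.5
time: 54.4
tcp_pos: [0.5335, -0.0182, 0.0798]
tool_rot: [0.001, 0.684, 0.73, 0.001]
contact_force: [1.9, -0.4, 6.5]
gripper_width: 0.156
grip_force: 23.3
```

```bash
python3 -m crank '0 -.07 0 0 0 0;0 -.06 0 0 0 0;0 0 0 0 0 0;0 0 0 0 0 0'
python3 -m crank '0 -.06 0 0 0 0;0 -.05 0 0 0 0;0 0 0 0 0 0'
```

```text
time: 54.73
tcp_pos: [0.5335, -0.0182, 0.0799]
tool_rot: [0.005, 0.684, 0.73, 0.004]
contact_force: [10.6, 1.8, -2.7]
gripper_width: 0.155
grip_force: 22.3
time: 54.98
tcp_pos: [0.5335, -0.0182, 0.08]
tool_rot: [0.007, 0.684, 0.729, 0.007]
contact_force: [18.2, 2.6, -10.3]
gripper_width: 0.155
grip_force: 21.5
```

```bash
python3 -m crank '0 0 0 0 0 0;0 0 0 0 0 0;0 0 0 0 0 0;0 0 0 0 0 0;0 0 -.3 0 0 0;0 0 -.7 0 0 0;0 0 -.7 0 0 0;0 0 -.7 0 0 0;0 0 0 0 0 0;0 0 0 0 0 0' -.05
python3 -m crank '0 0 0 0 0 -.982;0 0 0 0 0 -.982;0 0 0 0 0 -.982;0 0 0 0 0 -.982;0 0 0 0 0 -.982;0 0 0 0 0 -.982;0 0 0 0 0 -.982;0 0 0 0 0 -.982;0 0 0 0 0 -.982;0 0 0 0 0 -.982;0 0 0 0 0 -.982;0 0 0 0 0 -.982;0 0 0 0 0 -.982;0 0 0 0 0 -.982;0 0 0 0 0 -.982;0 0 0 0 0 -.982;0 0 0 0 0 0'
python3 - <<'E'
from h import *
plan([(.4825,-.0777,.14,93.75),(.4825,-.0777,.053,93.75)])
E
```

```text
time: 55.82
tcp_pos: [0.5263, -0.0187, 0.1522]
tool_rot: [0.001, 0.684, 0.73, 0.001]
contact_force: [0.0, 1.0, -0.7]
gripper_width: 0.474
grip_force: 0.0
time: 57.23
tcp_pos: [0.5237, -0.0184, 0.1489]
tool_rot: [-0.002, -0.034, 0.999, 0.0]
contact_force: [-0.4, -0.5, 0.9]
gripper_width: 0.472
grip_force: 0.0
now [ 0.5237 -0.0184  0.1489] th 93.87 zaxis [-0.004  0.    -1.   ]
turn az tot 0.02 | shift tot units 1.500 -1.883 0.296
turn az tot -0.00 | shift tot units 0.000 0.000 2.900
```

```bash
python3 -m crank '.5 -.63 0 0 0 0;.5 -.63 0 0 0 0;.5 -.62 .1 0 0 0;0 0 .1 0 0 0;0 0 0 0 0 0;0 0 .5 0 0 0;0 0 .5 0 0 0;0 0 0 0 0 0;0 0 0 0 0 0'
python3 - <<'E'
from h import *
np.set_printoptions(precision=1,suppress=True)
d,P,Rm=shot('side');station(P)
plan([(.4825,-.0777,.053,93.75)])
E
```

```text
time: 57.98
tcp_pos: [0.4835, -0.0768, 0.1136]
tool_rot: [-0.001, -0.033, 0.999, 0.001]
contact_force: [0.2, -0.3, 0.0]
gripper_width: 0.479
grip_force: 0.0
front x [438.  438.6 515.7] deck y [-192.5   85.4] rear x [661.1 749.  749.9] rail y [-192.9   88.1]
sel X [460.6 489.9] Y [-114.9 -101.6] gg X [520.8 535.4] Y [-92.1 -16.4]
now [ 0.5 -0.1  0.1] th 93.79 zaxis [-0.  0. -1.]
turn az tot 0.01 | shift tot units 0.064 -0.015 2.048
```

```bash
python3 -m crank '.03 0 .5 0 0 0;0 0 .5 0 0 0;0 0 .5 0 0 0;0 0 .3 0 0 0;0 0 .25 0 0 0;0 0 0 0 0 0;0 0 0 0 0 0'
python3 -m crank '0 0 0 0 0 0;0 0 0 0 0 0;0 0 0 0 0 0;0 0 0 0 0 0;0 0 0 0 0 0;0 0 0 0 0 0' -1 20
python3 -m crank '0 .3 0 0 0 0;0 .3 0 0 0 0;0 .3 0 0 0 0;0 .3 0 0 0 0;0 .3 0 0 0 0;0 .3 0 0 0 0;0 .3 0 0 0 0;0 .3 0 0 0 0;0 .3 0 0 0 0;0 .3 0 0 0 0;0 .3 0 0 0 0;0 .25 0 0 0 0;0 0 0 0 0 0;0 0 0 0 0 0'
python3 -m crank '0 .06 0 0 0 0;0 .06 0 0 0 0;0 0 0 0 0 0;0 0 0 0 0 0'
```

```text
time: 58.62
tcp_pos: [0.4837, -0.0778, 0.0533]
tool_rot: [0.0, -0.033, 0.999, -0.0]
contact_force: [0.1, -0.4, -0.8]
gripper_width: 0.475
grip_force: 0.0
time: 59.12
tcp_pos: [0.4842, -0.077, 0.0541]
tool_rot: [0.001, -0.033, 0.999, 0.001]
contact_force: [-0.5, 5.0, 5.7]
gripper_width: 0.156
grip_force: 24.7
time: 60.28
tcp_pos: [0.4772, 0.0294, 0.0541]
tool_rot: [0.001, -0.033, 0.999, 0.0]
contact_force: [-0.6, 1.4, 6.2]
gripper_width: 0.154
grip_force: 24.8
time: 60.62
tcp_pos: [0.477, 0.0319, 0.0541]
tool_rot: [0.001, -0.033, 0.999, -0.001]
contact_force: [-1.0, -0.3, 6.1]
gripper_width: 0.156
grip_force: 24.8
```

```bash
python3 -m crank '0 .06 0 0 0 0;0 .06 0 0 0 0;0 0 0 0 0 0;0 0 0 0 0 0'
python3 -m crank '0 .06 0 0 0 0;0 .05 0 0 0 0;0 0 0 0 0 0'
```

```text
time: 60.95
tcp_pos: [0.477, 0.0331, 0.0541]
tool_rot: [0.001, -0.035, 0.999, -0.003]
contact_force: [-0.4, -10.2, 4.9]
gripper_width: 0.158
grip_force: 24.7
time: 61.2
tcp_pos: [0.4769, 0.0333, 0.0541]
tool_rot: [0.001, -0.036, 0.999, -0.006]
contact_force: [-0.8, -20.6, 5.3]
gripper_width: 0.154
grip_force: 24.7
```

At the stop (110 mm travelled). Next: release, retreat and a final check.

```bash
python3 -m crank '0 0 0 0 0 0;0 0 0 0 0 0;0 0 0 0 0 0;0 0 0 0 0 0;0 0 -.3 0 0 0;0 0 -.7 0 0 0;0 0 -.7 0 0 0;0 0 -.7 0 0 0;0 0 -.7 0 0 0;0 0 -.7 0 0 0;0 0 -.7 0 0 0' -.05
python3 -m crank '.7 0 0 0 0 0;.7 0 0 0 0 0;.7 0 0 0 0 0;.7 0 0 0 0 0;.7 0 0 0 0 0;0 0 0 0 0 0;0 0 0 0 0 0;0 0 0 0 0 0'
python3 - <<'E'
from h import *
np.set_printoptions(precision=1,suppress=True)
d,P,Rm=shot('side','sfin.png');station(P)
d,P,Rm=shot('top'); print('chg',rect(P,.042,.058,(.39,.51,.34,.46))); station(P)
E
```

```text
time: 62.12
tcp_pos: [0.4754, 0.0393, 0.1897]
tool_rot: [0.0, -0.033, 0.999, 0.0]
contact_force: [0.5, -0.6, 0.3]
gripper_width: 0.476
grip_force: 0.0
time: 62.78
tcp_pos: [0.3719, 0.0322, 0.1888]
tool_rot: [0.001, -0.033, 0.999, -0.0]
contact_force: [-0.0, 0.4, -0.2]
gripper_width: 0.474
grip_force: 0.0
front x [437.9 438.4 515.9] deck y [-192.7   85.8] rear x [660.7 792.7 805.2] rail y [-193.2   87.7]
sel X [460.6 489.5] Y [-4.7  8.5] gg X [521.3 535.6] Y [-91.2 -14.3]
chg (137, array([448.6, 399.9]), array([15.6, 63.1]), 6.4, 50.3)
front x [441.7 442.9 516.3] deck y [-190.1   87.1] rear x [660.9 751.1 794.5] rail y [-190.8   88.6]
sel X [465.  492.1] Y [-2.9 10.4] gg X [524.3 538. ] Y [-89.1 -13.5]
```

View pics/sfin.png

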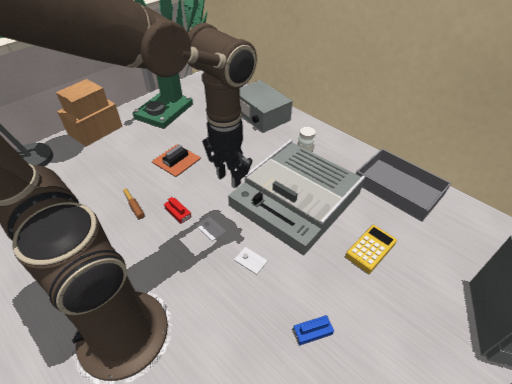

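The final view shows the charged pack on the tile (176,157), the guard shut, the selector at the dome end (258,200), no black packs left on the counter, and the look-alikes and calculator untouched. The selector moved 110 mm between its stops. I'm handing it in.

```bash
python3 -c "
from bench import env
print(env.finish_job())"
```

```text
the job is handed in; nothing more can be done
None
```

I finished the changeover and handed it in at about 63 s of robot time: the charged pack is on the tile, the three waiting packs are in cells 0 to 2, the guard is shut and the selector is at the charge end.

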